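# Hang the washed colour cups to drain

### The job

Four washed colour cups (red, yellow, blue and green) stand mouth-down on the chocolate maker's counter. Hang each one mouth-down on the leaning draining peg with the foot of its own colour, fully home, and leave all four hanging there. Leave the white cup of brushes and the praline mould where they are.

Things in the scene. Friction and masses are not known exactly. Their poses are not given: they have to be found in the camera images.
- cup_red: Straight-sided red plastic cup, washed, standing mouth-down on the counter at the start: outside diameter 54 mm, height 62 mm, wall 3 mm, bottom 4 mm thick, about 70 g. Origin: on the cup's axis at the middle of the inner face of its closed bottom, so 58 mm above the counter (and 4 mm below the top of the cup) at the start; +z points from the mouth to the closed bottom (up while mouth-down).
- cup_yellow: Straight-sided yellow plastic cup, washed, standing mouth-down on the counter at the start: outside diameter 54 mm, height 62 mm, wall 3 mm, bottom 4 mm thick, about 70 g. Origin: on the cup's axis at the middle of the inner face of its closed bottom, so 58 mm above the counter (and 4 mm below the top of the cup) at the start; +z points from the mouth to the closed bottom (up while mouth-down).
- cup_blue: Straight-sided blue plastic cup, washed, standing mouth-down on the counter at the start: outside diameter 54 mm, height 62 mm, wall 3 mm, bottom 4 mm thick, about 70 g. Origin: on the cup's axis at the middle of the inner face of its closed bottom, so 58 mm above the counter (and 4 mm below the top of the cup) at the start; +z points from the mouth to the closed bottom (up while mouth-down).
- cup_green: Straight-sided green plastic cup, washed, standing mouth-down on the counter at the start: outside diameter 54 mm, height 62 mm, wall 3 mm, bottom 4 mm thick, about 70 g. Origin: on the cup's axis at the middle of the inner face of its closed bottom, so 58 mm above the counter (and 4 mm below the top of the cup) at the start; +z points from the mouth to the closed bottom (up while mouth-down).
- peg_red_tip (a point): Fixed draining peg: red foot (72 mm wide), white shaft (28 mm thick, 80 mm long) with red tip, leaning 0.35 rad from vertical, roughly towards the robot. Point: centre of its flat top face, 83 mm above the counter; +z along the shaft, up; +y level, across the lean. Pegs stand 110 mm apart in a row on a low tray. A cup fully home rests its inner bottom on this face, leaning like the peg.
- peg_yellow_tip (a point): Fixed draining peg: yellow foot (72 mm wide), white shaft (28 mm thick, 80 mm long) with yellow tip, leaning 0.35 rad from vertical, roughly towards the robot. Point: centre of its flat top face, 83 mm above the counter; +z along the shaft, up; +y level, across the lean. Pegs stand 110 mm apart in a row on a low tray. A cup fully home rests its inner bottom on this face, leaning like the peg.
- peg_blue_tip (a point): Fixed draining peg: blue foot (72 mm wide), white shaft (28 mm thick, 80 mm long) with blue tip, leaning 0.35 rad from vertical, roughly towards the robot. Point: centre of its flat top face, 83 mm above the counter; +z along the shaft, up; +y level, across the lean. Pegs stand 110 mm apart in a row on a low tray. A cup fully home rests its inner bottom on this face, leaning like the peg.
- peg_green_tip (a point): Fixed draining peg: green foot (72 mm wide), white shaft (28 mm thick, 80 mm long) with green tip, leaning 0.35 rad from vertical, roughly towards the robot. Point: centre of its flat top face, 83 mm above the counter; +z along the shaft, up; +y level, across the lean. Pegs stand 110 mm apart in a row on a low tray. A cup fully home rests its inner bottom on this face, leaning like the peg.
- brush_cup: White cup of the same size standing mouth-up on the counter with three brush handles sticking out of it (up to 100 mm high): in use, to be left alone. Origin: centre of its underside, +z up.
- mould: Clear praline mould with dark red pralines, 135 x 275 x 24 mm, lying flat at the right of the tray (0.9 kg). Origin: centre of its underside; its long side runs along its y. To be left alone.

How it is judged:
At the end, for the whole second after the job is handed in: Each coloured cup hangs mouth-down (axis within 0.75 rad of vertical) at rest on its own colour's peg, its origin within 14 mm of the centre of the peg's top face; the white brush cup (upright within 0.3 rad) and the mould are within 30 mm of their starts (distance between cup_red and peg_red_tip below 0.014 m and angle between each of cup_red, cup_yellow, cup_blue, cup_green's own z axis and vertical below 0.75 rad and linear speed of each of cup_red, cup_yellow, cup_blue, cup_green below 0.02 m/s and distance between cup_yellow and peg_yellow_tip below 0.014 m and distance between cup_blue and peg_blue_tip below 0.014 m and distance between cup_green and peg_green_tip below 0.014 m and distance of each of brush_cup, mould from where it was at the start of the episode below 0.03 m and angle between brush_cup's own z axis and vertical below 0.3 rad); the robot touches nothing.
It fails at once if the white brush cup is shifted by more than 30 mm or tipped over (distance of brush_cup from where it was at the start of the episode above 0.03 m or angle between brush_cup's own z axis and vertical above 0.5 rad).
It fails at once if the praline mould is shifted by more than 30 mm (distance of mould from where it was at the start of the episode above 0.03 m).
It also fails if it takes over 93 s, if anything falls off the work surface, if the arm or the gripper's body presses on something with over 40 N, if the wrist force passes 120 N, or if a joint passes its speed limit or range.

### The arm

A 6-joint arm with a two-finger parallel gripper is mounted at the origin on the work surface. World frame = base frame: x ahead of the robot, y to its left, z up, the work surface at z = 0. Lengths are in m, angles in rad, forces in N, time in s.
With the tool pointing down it reaches from about 0.3 to 0.875 m from the base axis. Payload 4.2 kg.
Tool frame: the origin (TCP) lies at the very end of the fingers, on their centre line; the grasp point (between the pads) lies 19 mm behind it (robot.grip_point_offset is the distance from the TCP to the grasp point, in m); z points along the fingers, y is the line along which they close (so a half turn about z gives the same grasp; the last joint's range is limited). The gripper opens to 85 mm and grips with 20 to 120 N. Pads are 22 mm wide; open, the fingers measure 114 mm over their backs; the gripper's body (76 mm by 85 mm) begins 54 mm behind the grasp point. The pads swing forward as they close: fully open they stand 13 mm farther back than shut.
Start: joints at [-1.32, 0.32, 1.565, -0, 1.257, -0.02], TCP at [0.154, -0.554, 0.231] pointing down, gripper open.
Joint ranges: [-3.11, 3.11], [-0.84, 2.01], [0.21, 2.61], [-1.34, 4.49], [0.05, 2.63], [-2.56, 2.56]. Speed limits (rad/s): [2.57, 2.57, 3.14, 3.14, 3.14, 3.14].

### API

Orientations are given as a unit quaternion [w, x, y, z].
In Python, from rig import sensors, optics, robot gives the robot as it stands.
- The arm moves only by the shell command python3 -m crank 'ROWS' [OPENING] [FORCE]. ROWS is JSON, a list of rows, each a list of 2 entries, a list of its own where there are three numbers: the shift along the tool's x, y, z in m, then the turn about the tool's z in degrees. In form: [[[x, y, z], yaw], ...]. A call has 1 to 5 rows; each row is the pose to reach, as a shift and turn from the pose commanded when the call began, along the tool's axes at that moment; what a row does not reach only later rows make up. A row lasts 1/12 s, in which the tool goes at most 41.7 mm and 7.16 degrees, less where a joint would pass 70% of its speed; a pose out of reach is approached as far as the arm can. A call with a gripper value outside its range is refused whole. OPENING is the finger opening in m, from 0 to 0.0854, set as the call begins (- or left out, the last holds). The fingers move at their own pace and stop on an object; FORCE is the grip in N (left out, the last holds). Time passes only in rows, so rows that repeat a pose let the fingers close. It gives the time, the measured TCP pose, the force, the opening and the grip force at its end, in the units of the state.
- sensors.get_state(): the state, without advancing time (a new reading comes with each control period).
- optics.grab_frame(name): name is "scene" or "top" or "wrist"; returns a dict with "image" (420x560x3 uint8, red, green, blue), "fx", "fy", "cx", "cy" (pixels), "dist" ([k1, k2, p1, p2, k3] as OpenCV has them; the pictures are not rectified), "origin" and "rotation" of the camera in the world. Camera axes: x right, y down, z forward; pixel columns grow to the right and rows downward; lengths in m; the calibration is good to about 2 mm. A picture is of the moment at which its call begins. There is no depth.
- robot.finish_job(): hands the job in; it is judged then, once.
The state is a dict: "time_s": time; "q": joint angles; "joint_velocities": joint speeds; "effort": joint torques, N m; "tcp_pos": TCP position; "tool_rot": TCP orientation; "ft_force": force on the tool from outside, world axes, zero at the start; "torque": the same for the moment, N m; "opening": finger opening in m; "grasp_force": force on a finger pad.
Only numpy, scipy, OpenCV 4.12 (cv2) and the standard library are available. Lean on these libraries where they do the work, as an engineer would, in place of code of your own. Each camera call takes 0.05 s, during which the arm holds its last target. There are 200 camera calls.

## Working session

There is one attempt and no reset: what is moved stays moved. The work goes in short steps, Python scripts to look and compute and a shell command to move; the robot and the scene stay as the last step left them, time stands still between calls to the robot, and variables do not carry over. Pictures are saved under pics/ and viewed, at most 17 in all, crops included, and the job is handed in when it is done.

```bash
mkdir -p pics; ls; python3 - <<'E'
from rig import sensors, optics, robot
import cv2
s=sensors.get_state(); print(s['tcp_pos'],s['tool_rot'],s['opening'],robot.grip_point_offset)
for n in("scene","top","wrist"):
    f=optics.grab_frame(n); cv2.imwrite(f"pics/{n}0.png",f["image"][...,::-1])
    print(n,{k:(v.tolist() if hasattr(v,'tolist') else v) for k,v in f.items() if k!='image'})
E
```

```text
pics
[ 0.15367954 -0.55360303  0.23048298] [-8.63731014e-04  9.90846633e-01  1.34989593e-01 -1.12766768e-04] 0.08512695755645011 0.0187
scene {'fx': 426.18223081370917, 'fy': 426.18223081370917, 'cx': 280.35930317389625, 'cy': 208.5334821035712, 'dist': [-0.12977382448336022, 0.0, 0.0, 0.0, 0.0], 'origin': [1.1550041274827885, -0.5569920818122507, 1.025630983490988], 'rotation': [-0.29296227076932563, 0.8421906242349279, 0.4243305577911644, -0.15758057647153775]}
top {'fx': 503.96837018162256, 'fy': 503.96837018162256, 'cx': 281.53300519591903, 'cy': 212.26871325796557, 'dist': [0.06160268478508926, 0.0, 0.0, 0.0, 0.0], 'origin': [0.43667276655301823, -0.10373766985295911, 1.534804830412729], 'rotation': [0.022674373118725548, -0.6981885725795242, 0.7153129280159243, -0.018601207926491958]}
wrist {'fx': 352.75216361401175, 'fy': 352.75216361401175, 'cx': 281.5042587905622, 'cy': 208.750635391565, 'dist': [-0.08189514581819891, 0.0, 0.0, 0.0, 0.0], 'origin': [0.2261846820132855, -0.5337618074579439, 0.3726476654813175], 'rotation': [0.12028787535322422, 0.7871654136219126, -0.5977313708740165, -0.0928366679363247]}
```

View pics/top0.png

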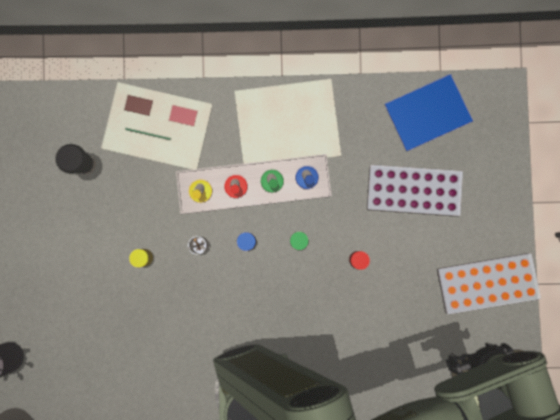

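View pics/scene0.png

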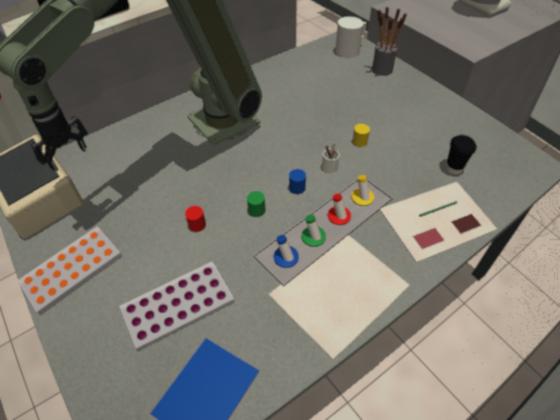

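```bash
python3 - <<'E'
import cv2
t=cv2.imread('pics/top0.png')[160:275,125:375]; s=cv2.imread('pics/scene0.png')[120:275,180:400]
cv2.imwrite('pics/topc.png',cv2.resize(t,None,fx=3.2,fy=3.2,interpolation=cv2.INTER_CUBIC))
cv2.imwrite('pics/scenec.png',cv2.resize(s,None,fx=3.6,fy=3.6,interpolation=cv2.INTER_CUBIC))
E
```

```text
(no output)
```

View pics/topc.png

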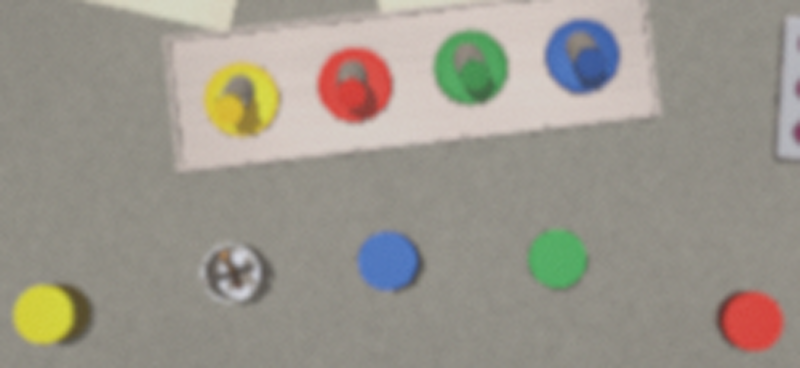

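View pics/scenec.png

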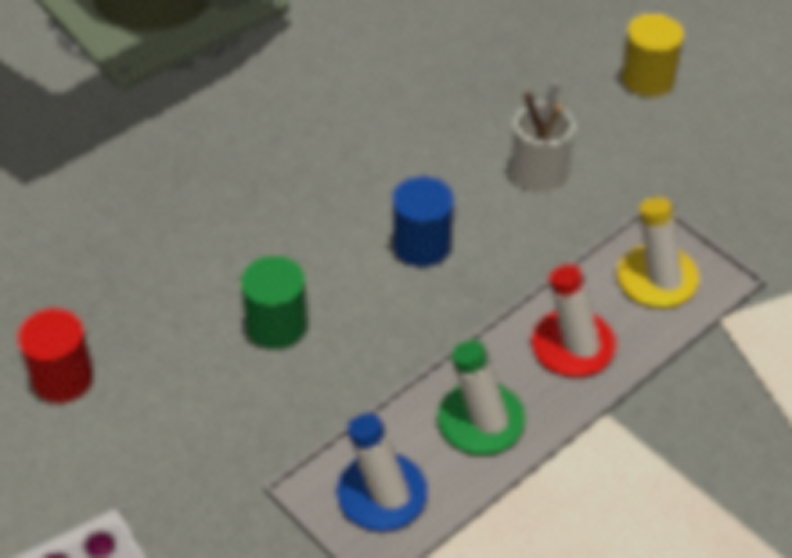

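```bash
cat > h.py <<'E'
import numpy as np, cv2
from scipy.spatial.transform import Rotation as R
from rig import sensors, optics, robot
def rot(q): return R.from_quat(np.roll(q,-1))
def ray(f,uv):
    K=np.array([[f['fx'],0,f['cx']],[0,f['fy'],f['cy']],[0,0,1]])
    p=cv2.undistortPoints(np.array(uv,float).reshape(1,1,2),K,np.array(f['dist'],float))[0,0]
    d=rot(f['rotation']).apply([*p,1]); return np.array(f['origin']),d/np.linalg.norm(d)
def plane(f,uv,z): o,d=ray(f,uv); return o+d*(z-o[2])/d[2]
def tri(rs):
    A=sum(np.eye(3)-np.outer(d,d) for o,d in rs); b=sum((np.eye(3)-np.outer(d,d))@o for o,d in rs)
    x=np.linalg.solve(A,b); return x,max(np.linalg.norm(np.cross(x-o,d)) for o,d in rs)
def proj(f,X):
    K=np.array([[f['fx'],0,f['cx']],[0,f['fy'],f['cy']],[0,0,1]]); r=rot(f['rotation']).inv()
    c=r.apply(np.array(X)-f['origin']); return cv2.projectPoints(c.reshape(1,1,3),np.zeros(3),np.zeros(3),K,np.array(f['dist'],float))[0].ravel()
HUE={'red':((0,7),(173,180)),'yellow':((20,34),),'green':((48,80),),'blue':((100,122),)}
def blobs(img,col,vmin=40,smin=130,amin=15):
    h=cv2.cvtColor(img,cv2.COLOR_RGB2HSV); m=0
    for a,b in HUE[col]: m=m|cv2.inRange(h,(a,smin,vmin),(b,255,255))
    n,l,st,c=cv2.connectedComponentsWithStats(m)
    return [(c[i].round(1),st[i],l==i) for i in range(1,n) if st[i][4]>=amin]
def top_disc(img,mask):
    v=cv2.GaussianBlur(cv2.cvtColor(img,cv2.COLOR_RGB2HSV)[...,2],(3,3),0)
    t,_=cv2.threshold(v[mask].reshape(-1,1),0,255,cv2.THRESH_OTSU)
    m=(mask&(v>t)).astype(np.uint8); cs=max(cv2.findContours(m,0,1)[0],key=cv2.contourArea)
    return cv2.fitEllipse(cv2.convexHull(cs)),t,cs
E
python3 - <<'E'
from h import *
F={n:optics.grab_frame(n) for n in("scene","top")}
for n,f in F.items():
    for c in HUE:
        for b in blobs(f['image'],c):
            v=cv2.cvtColor(f['image'],cv2.COLOR_RGB2HSV)[...,2][b[2]]
            print(n,c,b[0],b[1],np.percentile(v,[5,25,50,75,95]), plane(f,b[0],.06).round(3))
E
```

```text
scene red [336.8 197.3] [333 194   9   8  59] [111.7 141.  167.  176.5 181. ] [0.584 0.048 0.06 ]
scene red [195. 218.] [185 206  20  26 403] [ 89.  99. 159. 197. 199.] [ 0.398 -0.329  0.06 ]
scene red [338.3 216.6] [328 207  23  18 229] [107. 151. 187. 199. 207.] [0.641 0.004 0.06 ]
scene red [428.  238.1] [416 230  25  17 236] [143. 143. 144. 144. 145.] [0.85  0.155 0.06 ]
scene yellow [360.7 134.5] [353 124  17  23 300] [ 89. 106. 111. 204. 210.] [0.421 0.298 0.06 ]
scene yellow [361.7 178.2] [358 175   9   8  56] [117.75 149.   168.5  188.   193.25] [0.572 0.161 0.06 ]
scene yellow [361.5 197.8] [351 189  23  17 207] [116.  161.5 194.  207.  211. ] [0.629 0.106 0.06 ]
scene green [255.7 203.3] [247 192  17  24 342] [ 62.   67.  100.5 133.  134. ] [ 0.458 -0.157  0.06 ]
scene green [309.8 218.5] [306 215   8   8  52] [ 82.1  104.   119.5  121.25 123.  ] [ 0.598 -0.065  0.06 ]
scene green [312.2 238.2] [302 229  23  17 199] [ 72. 118. 132. 137. 142.] [ 0.655 -0.103  0.06 ]
scene blue [296.9 180.8] [290 169  16  25 328] [ 65.35  72.75  88.5  144.   145.  ] [ 0.46  -0.006  0.06 ]
sce
[... 363 characters left out ...]
216.] [0.602 0.037 0.06 ]
top red [359.2 259.9] [350 252  19  17 270] [151.9  204.25 213.   214.   215.  ] [ 0.379 -0.319  0.06 ]
top yellow [200.1 191.3] [189 180  23  22 318] [149. 196. 211. 214. 215.] [0.59  0.141 0.06 ]
top yellow [139.2 257.7] [130 249  21  18 289] [116. 198. 209. 210. 211.] [0.401 0.32  0.06 ]
top green [300.8 241.8] [294 234  13  14  61] [169. 170. 171. 172. 173.] [ 0.435 -0.15   0.06 ]
top blue [428.2 112.3] [ 386   75   86   75 3648] [159. 162. 165. 168. 170.] [ 0.807 -0.534  0.06 ]
top blue [306.9 177.6] [297 167  21  21 232] [137. 156. 168. 177. 186.] [ 0.623 -0.173  0.06 ]
top blue [246.  241.3] [238 234  17  16 222] [175. 188. 189. 190. 192.] [0.441 0.01  0.06 ]
```

```bash
for i in 1 ; do python3 -m crank '[[[0.145,-0.136,-0.025],0],[[0.145,-0.136,-0.025],0],[[0.145,-0.136,-0.025],0],[[0.145,-0.136,-0.025],0],[[0.145,-0.136,-0.025],0]]'
python3 -m crank '[[[0.145,-0.136,-0.025],0],[[0.145,-0.136,-0.025],0],[[0.145,-0.136,-0.025],0],[[0.145,-0.136,-0.025],0],[[0.145,-0.136,-0.025],0]]'
python3 -m crank '[[[0.097,-0.092,-0.02],10],[[0.097,-0.092,-0.02],10],[[0.097,-0.092,-0.02],10],[[0.097,-0.092,-0.02],10],[[0.097,-0.092,-0.02],10]]'; done
python3 - <<'E'
from h import *
f=optics.grab_frame('wrist'); s=sensors.get_state(); print(s['tcp_pos'],rot(s['tool_rot']).as_matrix().round(3)); print(np.array(f['origin']),rot(f['rotation']).as_matrix().round(3))
cv2.imwrite('pics/w1.png',f['image'][...,::-1])
E
```

```text
time_s: 0.67
tcp_pos: [0.2579, -0.3818, 0.2566]
tool_rot: [-0.0, 0.991, 0.135, 0.0]
ft_force: [0.5, 0.0, 0.2]
opening: 0.0853
grasp_force: 0.0
time_s: 1.08
tcp_pos: [0.3613, -0.2119, 0.2819]
tool_rot: [0.0, 0.991, 0.135, 0.001]
ft_force: [0.8, -0.6, 0.2]
opening: 0.0856
grasp_force: 0.0
time_s: 1.5
tcp_pos: [0.4312, -0.097, 0.3018]
tool_rot: [-0.0, 0.999, 0.051, 0.001]
ft_force: [0.2, -0.7, -1.2]
opening: 0.0854
grasp_force: 0.0
[ 0.42997353 -0.09852053  0.30137245] [[ 0.995  0.1    0.   ]
 [ 0.1   -0.995 -0.   ]
 [ 0.     0.    -1.   ]]
[ 0.50571748 -0.08974599  0.44408809] [[ 0.102 -0.949 -0.297]
 [-0.995 -0.098 -0.029]
 [-0.001  0.299 -0.954]]
```

View pics/w1.png

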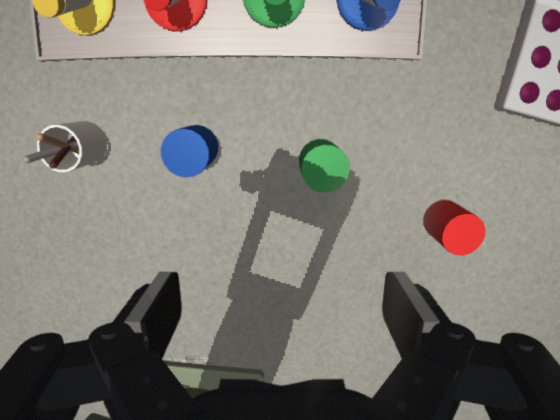

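```bash
cat > snap.py <<'E'
import sys,pickle
from h import *
f=optics.grab_frame(sys.argv[1]); pickle.dump(f,open(f'pics/{sys.argv[2]}.pkl','wb')); cv2.imwrite(f'pics/{sys.argv[2]}.png',f['image'][...,::-1])
E
python3 snap.py wrist A; python3 snap.py top T; python3 snap.py scene S
python3 -m crank '[[[0.12,0,0],0],[[0.12,0,0],0],[[0.12,0,0],0],[[0.12,0,0],0],[[0.12,0,0],0]]' | grep tcp; python3 snap.py wrist B
python3 -m crank '[[[0,-0.12,0],0],[[0,-0.12,0],0],[[0,-0.12,0],0],[[0,-0.12,0],0],[[0,-0.12,0],0]]' | grep tcp; python3 snap.py wrist C
python3 - <<'E'
from h import *
import pickle
for n in 'ABCS':
    f=pickle.load(open(f'pics/{n}.pkl','rb'))
    for c in HUE:
        for b in blobs(f['image'],c,amin=40):
            if n!='S': print(n,c,b[0],b[1],plane(f,b[0],.05).round(3))
E
```

```text
tcp_pos: [0.5492, -0.0896, 0.2998]
tcp_pos: [0.5356, 0.0315, 0.302]
A red [173.6  11.9] [ 142    0   62   29 1355] [0.581 0.028 0.05 ]
A red [454.  225.9] [ 425  199   60   55 2289] [ 0.381 -0.314  0.05 ]
A yellow [76.8 13.7] [  30    0   82   33 1653] [0.573 0.132 0.05 ]
A green [274.2   9.9] [243   0  59  25 918] [ 0.592 -0.075  0.05 ]
A green [318.  162.6] [ 298  139   42   51 1553] [ 0.44  -0.139  0.05 ]
A blue [357.2  12.1] [336   0  41  28 853] [ 0.599 -0.159  0.05 ]
A blue [386.5   6.6] [374   0  23  22 236] [ 0.608 -0.189  0.05 ]
A blue [187.  148.8] [ 159  124   57   52 2213] [0.441 0.009 0.05 ]
B red [176.  105.3] [ 146   72   61   62 2383] [0.606 0.03  0.05 ]
B red [445.6 300.7] [ 419  278   48   49 1010] [ 0.396 -0.319  0.05 ]
B yellow [ 95.6 105.6] [  62   76   57   60 1705] [0.599 0.12  0.05 ]
B yellow [ 57.1 122.9] [ 43 110  30  27 622] [0.577 0.167 0.05 ]
B yellow [  1.5 242.6] [  0 232   5  21  73] [0.421 0.259 0.05 ]
B green [270.3 102.6] [ 241   69   58   61 1907] [ 0.618 -0.071  0.05 ]
B green [308.9 258.3] [ 296  229   31   55 1017] [ 0.44  -0.134  0.05 ]
B blue [351.5  97.4] [ 330   71   58   60 1419] [ 0.632 -0.157  0.05 ]
B blue [373.7 118.1] [364 108  24  23 327] [ 0.613 -0.184  0.05 ]
B blue [193.2 244.4] [ 167  216   52   57 2090] [0.445 0.008 0.05 ]
C red [278.5 102.1] [ 249   70   60   62 2330] [0.607 0.042 0.05 ]
C red [519.9 303.1] [ 490  276   61   55 2132] [ 0.386 -0.307  0.05 ]
C yellow [187.3 105.1] [ 157   72   61   61 2293] [0.594 0.14  0.05 ]
C yellow [ 50.2 247.8] [  19  221   64   55 2351] [0.407 0.313 0.05 ]
C green [349.9  92.3] [343  71  25  50 165] [ 0.625 -0.034  0.05 ]
C green [424.  264.2] [408 245  31  37 727] [ 0.432 -0.158  0.05 ]
C blue [451.7 102.7] [ 430   74   56   59 1536] [ 0.627 -0.147  0.05 ]
C blue [488.8 119.1] [474 106  30  27 588] [ 0.615 -0.195  0.05 ]
C blue [290.1 243.3] [ 269  215   44   56 1998] [0.444 0.012 0.05 ]
```

View pics/B.png

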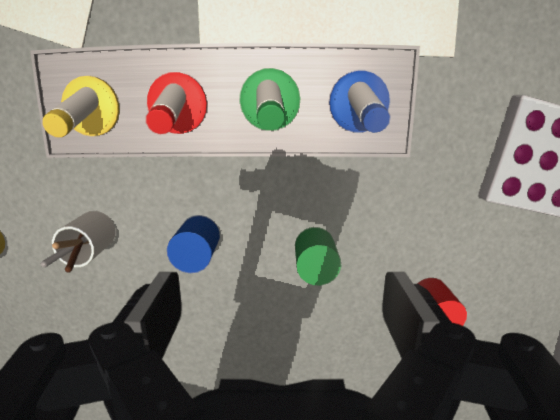

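View pics/C.png

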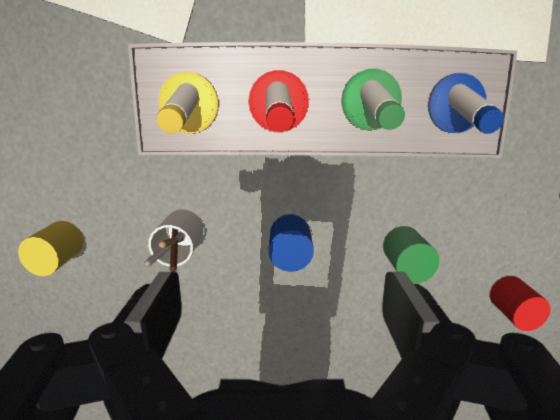

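```bash
cat > meas.py <<'E'
from h import *
import pickle
F={n:pickle.load(open(f'pics/{n}.pkl','rb')) for n in 'ABCTS'}
def fill(f,seed,tol):
    im=cv2.GaussianBlur(f['image'],(3,3),0); m=np.zeros((422,562),np.uint8)
    cv2.floodFill(im,m,seed,0,(tol,)*3,(tol,)*3,4|(255<<8)|cv2.FLOODFILL_FIXED_RANGE|cv2.FLOODFILL_MASK_ONLY)
    m=cv2.morphologyEx(m[1:-1,1:-1],cv2.MORPH_OPEN,np.ones((2,2)))
    c=max(cv2.findContours(m,0,1)[0],key=cv2.contourArea); e=cv2.fitEllipse(cv2.convexHull(c)); return e
def run(S,tol):
    out={}
    for c,v in S.items():
        rs=[];e_=[]
        for n,s in v.items():
            e=fill(F[n],s,tol); rs.append(ray(F[n],e[0])); e_.append((n,np.round(e[0],1).tolist(),np.round(e[1],1).tolist()))
        x,r=tri(rs); out[c]=x; print(c,x.round(4),'res',r.round(4),e_)
    return out
cups=run({'red':{'A':(463,233),'C':(531,310),'T':(360,260)},'green':{'A':(324,166),'B':(316,265),'C':(417,263)},
 'blue':{'A':(185,152),'B':(190,252),'C':(290,250)},'yellow':{'C':(40,257),'T':(139,258)}},38)
print('tips')
tips=run({'yellow':{'B':(56,124),'C':(171,120)},'red':{'B':(160,120),'C':(280,118)},'green':{'B':(271,117),'C':(389,116)},'blue':{'B':(375,119),'C':(488,120)}},24)
print('feet')
feet=run({'yellow':{'B':(100,88),'C':(203,84)},'red':{'B':(195,90),'C':(300,85)},'green':{'B':(285,85),'C':(358,85)},'blue':{'B':(342,90),'C':(442,90)}},60)
for c in tips:
    d=tips[c]-feet[c]; print(c,'lean dir deg',np.degrees(np.arctan2(d[1],d[0])).round(1),'horiz',np.hypot(*d[:2]).round(4))
E
python3 meas.py
```

```text
red [ 0.3748 -0.3243  0.0587] res 0.0008 [('A', [463.5, 233.7], [37.5, 45.0]), ('C', [532.8, 314.8], [28.6, 39.6]), ('T', [361.4, 261.1], [17.5, 18.2])]
green [ 0.4449 -0.1409  0.0754] res 0.0051 [('A', [327.6, 161.1], [31.3, 47.9]), ('B', [314.5, 264.8], [32.5, 40.0]), ('C', [418.8, 263.8], [37.9, 43.6])]
blue [0.4388 0.0093 0.0623] res 0.0004 [('A', [183.4, 152.2], [45.8, 49.3]), ('B', [189.7, 252.9], [39.1, 44.4]), ('C', [292.0, 252.2], [38.7, 43.7])]
yellow [0.398  0.321  0.0624] res 0.0003 [('C', [38.5, 257.3], [33.7, 43.5]), ('T', [138.8, 258.8], [17.5, 18.0])]
tips
yellow [0.5779 0.1483 0.0827] res 0.0001 [('B', [55.2, 125.9], [18.9, 26.9]), ('C', [170.2, 121.5], [21.7, 26.5])]
red [0.5977 0.0378 0.0811] res 0.0099 [('B', [162.3, 123.9], [21.4, 33.9]), ('C', [279.4, 101.8], [57.3, 59.4])]
green [ 0.6176 -0.0639  0.0413] res 0.0 [('B', [264.2, 102.2], [42.6, 59.4]), ('C', [374.4, 102.1], [60.2, 66.1])]
blue [ 0.6191 -0.1513  0.1295] res 0.0068 [('B', [361.6, 104.1], [60.1, 65.4]), ('C', [492.3, 121.5], [19.1, 27.2])]
feet
yellow [0.5938 0.1536 0.0019] res 0.0017 [('B', [89.1, 105.6], [54.6, 63.2]), ('C', [186.3, 105.2], [62.1, 68.4])]
red [0.6056 0.0408 0.0172] res 0.0011 [('B', [175.4, 105.4], [62.3, 66.7]), ('C', [279.3, 101.8], [59.4, 61.5])]
green [ 0.6191 -0.0701  0.0175] res 0.0012 [('B', [270.6, 100.1], [60.1, 62.2]), ('C', [374.6, 102.1], [61.7, 68.2])]
blue [ 0.6288 -0.1753  0.0096] res 0.0 [('B', [360.0, 101.9], [59.2, 62.6]), ('C', [458.5, 103.5], [56.2, 62.9])]
yellow lean dir deg -161.7 horiz 0.0167
red lean dir deg -159.4 horiz 0.0084
green lean dir deg 103.9 horiz 0.0064
blue lean dir deg 111.9 horiz 0.0258
```

```bash
python3 - <<'E'
import cv2,numpy as np
B=cv2.imread('pics/B.png');C=cv2.imread('pics/C.png');A=cv2.imread('pics/A.png')
z=lambda i:cv2.resize(i,None,fx=8,fy=8,interpolation=cv2.INTER_CUBIC)
def z(i,x,y): return cv2.resize(i[y:y+33,x:x+33],None,fx=6,fy=6,interpolation=cv2.INTER_CUBIC)
r1=np.hstack([z(B,40,105),z(B,145,102),z(B,255,100),z(B,359,102)])
r2=np.hstack([z(C,155,104),z(C,264,102),z(C,373,100),z(C,472,104)])
def g(i,x,y): return cv2.resize(i[y:y+66,x:x+66],None,fx=3,fy=3,interpolation=cv2.INTER_CUBIC)
r3=np.hstack([g(A,290,133),g(B,283,222),g(C,378,222),g(A,422,195)])
cv2.imwrite('pics/z1.png',np.vstack([r1,r2,r3]))
E
```

```text
(no output)
```

View pics/z1.png

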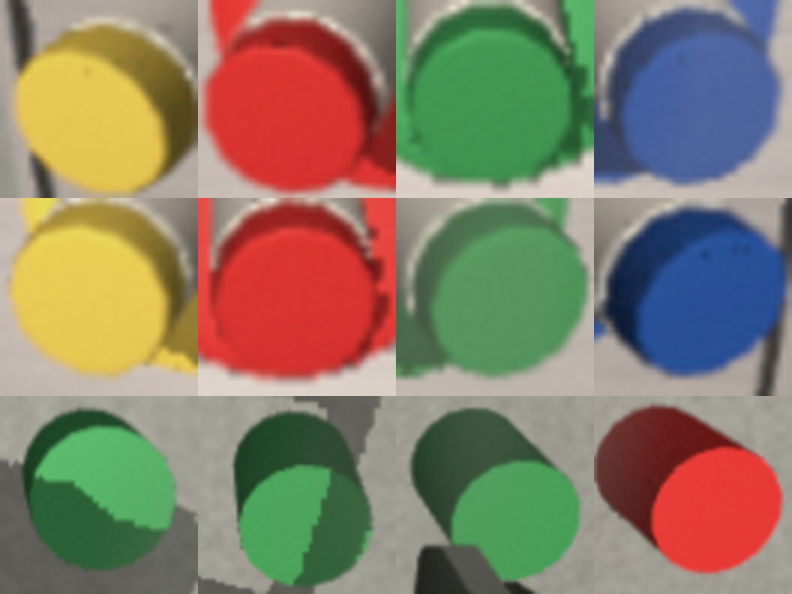

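```bash
cat > m2.py <<'E'
from h import *
import pickle
F={n:pickle.load(open(f'pics/{n}.pkl','rb')) for n in 'ABCTS'}
P={'yellow':[('B',54.9,125.3),('C',169.6,121)],'red':[('B',159.3,121.3),('C',279.9,118.9)],'green':[('B',270.7,117.1),('C',391.5,116.7)],'blue':[('B',376.3,119.6),('C',491.3,119.9)],
'cupgreen':[('A',323.7,166.3),('B',318.2,264.7),('C',417.5,263.2)],'cupred':[('A',462.7,232.8),('T',361,260.7)]}
T={}
for k,v in P.items():
    T[k],r=tri([ray(F[n],(a,b)) for n,a,b in v]); print(k,T[k].round(4),r.round(4))
for n,k,u,v in [('B','yellow',89.1,105.6),('C','yellow',186.3,105.2),('B','red',175.4,105.4),('C','red',279.3,101.8),('B','green',270.6,100.1),('C','green',374.6,102.1),('B','blue',360,101.9),('C','blue',458.5,103.5)]:
    p=plane(F[n],(u,v),.008); d=T[k]-p; print(n,k,p.round(4),np.hypot(*d[:2]).round(4),np.degrees(np.arctan2(d[1],d[0])).round(1))
E
python3 m2.py
```

```text
yellow [0.5783 0.1493 0.0815] 0.0
red [0.5906 0.0384 0.0807] 0.0001
green [ 0.6046 -0.0735  0.0812] 0.0001
blue [ 0.6134 -0.1787  0.082 ] 0.0007
cupgreen [ 0.4382 -0.1443  0.0614] 0.0002
cupred [ 0.3757 -0.324   0.0561] 0.0006
B yellow [0.5959 0.1505 0.008 ] 0.0176 -176.3
C yellow [0.5923 0.1518 0.008 ] 0.0142 -169.9
B red [0.6041 0.0433 0.008 ] 0.0144 -159.8
C red [0.6065 0.041  0.008 ] 0.0161 -170.7
B green [ 0.6202 -0.0697  0.008 ] 0.016 -166.5
C green [ 0.6182 -0.0726  0.008 ] 0.0136 -176.4
B blue [ 0.6287 -0.1756  0.008 ] 0.0156 -168.8
C blue [ 0.6288 -0.176   0.008 ] 0.0156 -170.3
```

```bash
python3 -m crank '[[[-0.0995,0.013,0.13],0],[[-0.0995,0.013,0.13],0],[[-0.0995,0.013,0.13],0],[[-0.0995,0.013,0.13],0],[[-0.0995,0.013,0.13],0]]' 0.085 40 | egrep 'tcp|ft'
python3 -m crank '[[[0,0,0.041],0],[[0,0,0.082],0],[[0,0,0.123],0],[[0,0,0.1497],0],[[0,0,0.1497],0]]' | egrep 'tcp|ft'
python3 -m crank '[[[0,0,0],0],[[0,0,0],0],[[0,0,0],0],[[0,0,0],0],[[0,0,0],0]]' 0.04 40
```

```text
tcp_pos: [0.4258, 0.0065, 0.1638]
ft_force: [-2.2, -0.2, -1.9]
tcp_pos: [0.4362, 0.0073, 0.0181]
ft_force: [-0.6, -0.1, -0.1]
time_s: 3.88
tcp_pos: [0.4416, 0.0083, 0.0239]
tool_rot: [0.0, 0.999, 0.048, 0.003]
ft_force: [-0.5, -2.0, 7.0]
opening: 0.0529
grasp_force: 42.3
```

```bash
python3 -m crank '[[[0,0,-0.041],0],[[0,0,-0.082],0],[[0,0,-0.123],0],[[0,0,-0.14],0],[[0,0,-0.14],0]]' | egrep 'tcp|ft|open|grasp'
python3 -m crank '[[[0.025,0.032,0],0],[[0.05,0.064,0],0],[[0.075,0.096,0],0],[[0.1,0.128,0],0],[[0.1,0.128,0],0]]' | egrep 'tcp|ft'
python3 -m crank '[[[0.025,0.032,0],0],[[0.05,0.064,0],0],[[0.0608,0.0776,0],0],[[0.0608,0.0776,0],0],[[0.0608,0.0776,0],0]]' | egrep 'tcp|ft'
python3 -m crank '[[[0,0,0.03],0],[[0.001,0,0.06],0],[[0.002,0,0.08],0],[[0.002,0,0.09],0],[[0.002,0,0.09],0]]' | egrep 'tcp|ft|open|grasp'
python3 snap.py wrist D; python3 snap.py scene E
python3 - <<'E'
import cv2,numpy as np
D=cv2.imread('pics/D.png');E=cv2.imread('pics/E.png')[170:310,220:400]
cv2.imwrite('pics/z2.png',np.hstack([cv2.resize(D,(400,300)),cv2.resize(E,(386,300),interpolation=cv2.INTER_CUBIC)]))
E
```

```text
tcp_pos: [0.4427, 0.0087, 0.1674]
ft_force: [0.8, -0.7, -1.0]
opening: 0.0528
grasp_force: 42.8
tcp_pos: [0.556, -0.1139, 0.1611]
ft_force: [0.3, -0.4, -1.5]
tcp_pos: [0.6187, -0.1807, 0.1605]
ft_force: [-0.4, 0.4, -0.5]
tcp_pos: [0.6198, -0.1787, 0.0697]
ft_force: [-0.5, 0.3, -0.1]
opening: 0.0527
grasp_force: 42.8
```

View pics/z2.png

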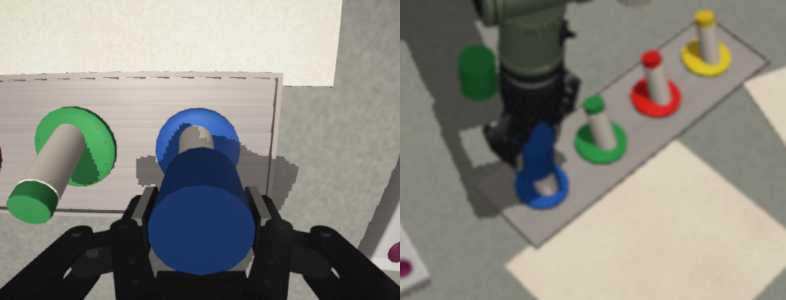

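```bash
python3 -m crank '[[[0.001,0,0.005],0],[[0.002,0,0.01],0],[[0.0025,0,0.014],0],[[0.0025,0,0.014],0],[[0.0025,0,0.014],0]]' | egrep 'tcp|ft'
python3 -m crank '[[[0,0,0],0],[[0,0,0],0],[[0,0,0],0],[[0,0,0],0],[[0,0,0],0]]' 0.085 | egrep 'tcp|ft|open|grasp'
python3 -m crank '[[[0,0,-0.02],0],[[0,0,-0.06],0],[[0,0,-0.1],0],[[0,0,-0.104],0],[[0,0,-0.104],0]]' | egrep 'tcp|ft|open|grasp'
python3 snap.py wrist D2; python3 snap.py scene E2
python3 - <<'E'
import cv2,numpy as np
D=cv2.imread('pics/D2.png');E=cv2.imread('pics/E2.png')[170:310,220:400]
cv2.imwrite('pics/z3.png',np.hstack([cv2.resize(D,(400,300)),cv2.resize(E,(386,300),interpolation=cv2.INTER_CUBIC)]))
E
```

```text
tcp_pos: [0.6242, -0.18, 0.0577]
ft_force: [1.9, 0.2, -1.3]
tcp_pos: [0.6236, -0.1802, 0.0577]
ft_force: [-0.1, 0.1, 0.3]
opening: 0.0845
grasp_force: 0.0
tcp_pos: [0.6255, -0.1807, 0.1654]
ft_force: [-0.1, -1.4, -0.3]
opening: 0.0848
grasp_force: 0.0
```

View pics/z3.png

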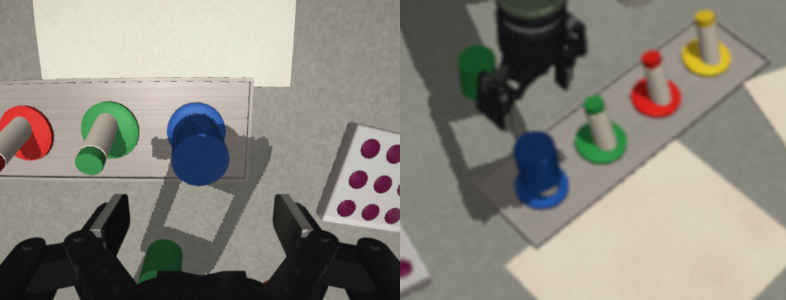

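```bash
python3 -m crank '[[[-0.038,-0.011,0],0],[[-0.076,-0.022,0],0],[[-0.114,-0.033,0],0],[[-0.152,-0.044,0],0],[[-0.1807,-0.0527,0],0]]' | egrep 'tcp|ft'
python3 -m crank '[[[0,0,0.02],0],[[0,0,0.06],0],[[0,0,0.1],0],[[0,0,0.13],0],[[0,0,0.14],0]]' | egrep 'tcp|ft'
python3 -m crank '[[[0,0,0],0],[[0,0,0],0],[[0,0,0],0],[[0,0,0],0],[[0,0,0],0]]' 0.04 40| egrep 'tcp|ft|open|grasp'
python3 -m crank '[[[0,0,-0.041],0],[[0,0,-0.082],0],[[0,0,-0.123],0],[[0,0,-0.14],0],[[0,0,-0.14],0]]' | egrep 'tcp|ft|open|grasp'
python3 snap.py scene E3; python3 - <<'E'
from h import *
import pickle
# blue cup check from scene E3 and wrist D2 (top disc by brightness)
for n in('D2','E3'):
    f=pickle.load(open(f'pics/{n}.pkl','rb'))
    for b in blobs(f['image'],'blue',smin=100):
        if b[1][4]<3000: print(n,b[0],b[1])
E
```

```text
tcp_pos: [0.434, -0.1436, 0.1591]
ft_force: [0.2, -0.0, -0.3]
tcp_pos: [0.4339, -0.1433, 0.0163]
ft_force: [0.0, 0.2, -0.2]
tcp_pos: [0.4394, -0.1452, 0.0225]
ft_force: [-0.7, -0.8, -1.3]
opening: 0.0536
grasp_force: 42.1
tcp_pos: [0.4418, -0.146, 0.167]
ft_force: [0.4, -0.4, -1.2]
opening: 0.0537
grasp_force: 43.2
E3 [284.2 249.2] [273 231  25  36 666]
```

```bash
python3 -m crank '[[[0.036,-0.012,0],0],[[0.073,-0.024,0],0],[[0.11,-0.036,0],0],[[0.147,-0.048,0],0],[[0.1757,-0.0573,0],0]]' | egrep 'tcp|ft'
python3 -m crank '[[[0,0,0],0],[[0,0,0.03],0],[[0.001,0,0.06],0],[[0.002,0,0.08],0],[[0.002,0,0.09],0]]' | egrep 'tcp|ft'
python3 -m crank '[[[0,0,0],0],[[0.001,0,0.005],0],[[0.002,0,0.01],0],[[0.0025,0,0.014],0],[[0.0025,0,0.014],0]]' | egrep 'tcp|ft|grasp'
python3 -m crank '[[[0,0,0],0],[[0,0,0],0],[[0,0,0],0],[[0,0,0],0],[[0,0,0],0]]' 0.085 | egrep 'tcp|ft|open|grasp'
python3 -m crank '[[[0,0,-0.02],0],[[0,0,-0.06],0],[[0,0,-0.1],0],[[0,0,-0.104],0],[[0,0,-0.104],0]]' | egrep 'tcp|ft|open|grasp'
python3 snap.py wrist D4; python3 snap.py scene E4
python3 - <<'E'
import cv2,numpy as np
D=cv2.imread('pics/D4.png');E=cv2.imread('pics/E4.png')[170:310,220:400]
cv2.imwrite('pics/z4.png',np.hstack([cv2.resize(D,(400,300)),cv2.resize(E,(386,300),interpolation=cv2.INTER_CUBIC)]))
E
```

```text
tcp_pos: [0.6096, -0.0696, 0.1595]
ft_force: [0.6, -0.9, -1.0]
tcp_pos: [0.6087, -0.0707, 0.0678]
ft_force: [3.2, -0.5, 1.4]
tcp_pos: [0.6128, -0.0707, 0.0575]
ft_force: [0.9, -0.3, -0.7]
grasp_force: 43.1
tcp_pos: [0.6127, -0.0707, 0.0579]
ft_force: [0.1, 0.1, -0.0]
opening: 0.0851
grasp_force: 0.0
tcp_pos: [0.6146, -0.0709, 0.1653]
ft_force: [-0.3, 0.8, -0.2]
opening: 0.0849
grasp_force: 0.0
```

View pics/z4.png

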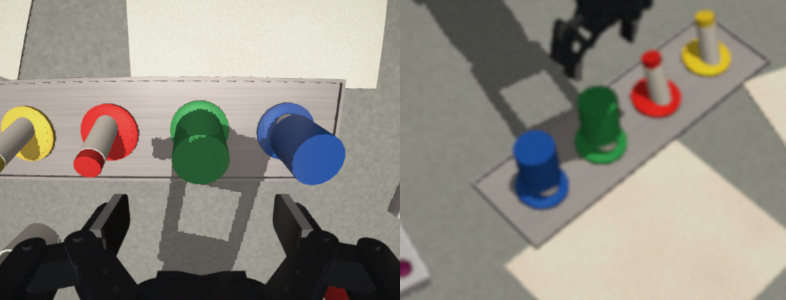

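```bash
python3 -m crank '[[[-0.028,0.025,0],0],[[-0.056,0.05,0],0],[[-0.084,0.075,0],0],[[-0.112,0.1,0],0],[[-0.14,0.125,0],0]]' | egrep 'tcp|ft'
python3 -m crank '[[[-0.028,0.025,0],0],[[-0.056,0.05,0],0],[[-0.084,0.075,0],0],[[-0.112,0.1,0],0],[[-0.1182,0.1033,0],0]]' | egrep 'tcp|ft'
python3 -m crank '[[[0,0,0.0],0],[[0,0,0.04],0],[[0,0,0.08],0],[[0,0,0.12],0],[[0,0,0.14],0]]' | egrep 'tcp|ft'
python3 -m crank '[[[0,0,0],0],[[0,0,0],0],[[0,0,0],0],[[0,0,0],0],[[0,0,0],0]]' 0.04 40| egrep 'tcp|ft|open|grasp'
python3 -m crank '[[[0,0,-0.041],0],[[0,0,-0.082],0],[[0,0,-0.123],0],[[0,0,-0.14],0],[[0,0,-0.14],0]]' | egrep 'tcp|ft|open|grasp'
python3 snap.py wrist D5
python3 - <<'E'
from h import *
import pickle
f=pickle.load(open('pics/D5.pkl','rb')); s=sensors.get_state(); print(s['tcp_pos'])
for b in blobs(f['image'],'red',amin=300): print(b[0],b[1])
# where the cup top should appear if centred
c=np.array(s['tcp_pos'])+[0,0,.041]; print('expected top centre',proj(f,c))
cv2.imwrite('pics/z5.png',f['image'][...,::-1])
E
```

```text
tcp_pos: [0.4828, -0.2088, 0.1593]
ft_force: [1.8, -0.7, -0.3]
tcp_pos: [0.3735, -0.325, 0.1596]
ft_force: [0.4, -0.7, 0.0]
tcp_pos: [0.3759, -0.3192, 0.017]
ft_force: [-0.7, 0.7, -1.4]
tcp_pos: [0.3787, -0.3233, 0.0231]
ft_force: [-0.5, 0.5, -2.0]
opening: 0.0536
grasp_force: 42.1
tcp_pos: [0.3801, -0.3249, 0.1677]
ft_force: [0.4, -0.3, -0.5]
opening: 0.0539
grasp_force: 43.0
[ 0.37878859 -0.32375169  0.16488221]
[281.5 301.9] [  204   207   155   179 20932]
expected top centre [278.12811304 327.09050242]
```

View pics/z5.png

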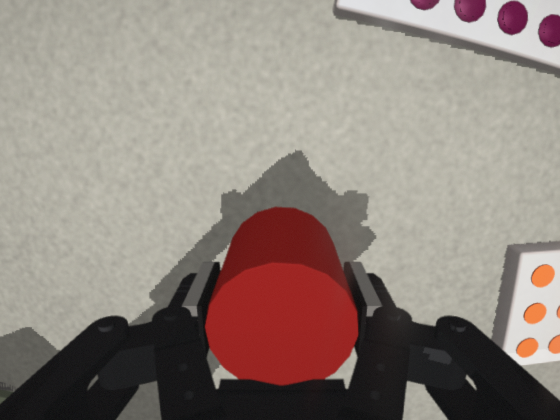

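```bash
python3 -m crank '[[[0.023,-0.031,0],0],[[0.046,-0.062,0],0],[[0.069,-0.093,0],0],[[0.092,-0.123,0],0],[[0.115,-0.154,0],0]]' | egrep 'tcp|ft'
python3 -m crank '[[[0.023,-0.031,0],0],[[0.046,-0.062,0],0],[[0.069,-0.093,0],0],[[0.092,-0.123,0],0],[[0.115,-0.154,0],0]]' | egrep 'tcp|ft'
python3 -m crank '[[[0.0227,-0.0303,0],0],[[0.0227,-0.0303,0],0],[[0.0227,-0.0303,0],0],[[0.0227,-0.0303,0],0]]' | egrep 'tcp|ft'
python3 -m crank '[[[0,0,0],0],[[0,0,0.03],0],[[0.001,0,0.06],0],[[0.002,0,0.08],0],[[0.002,0,0.09],0]]' | egrep 'tcp|ft'
python3 -m crank '[[[0,0,0],0],[[0.001,0,0.005],0],[[0.002,0,0.01],0],[[0.0025,0,0.014],0],[[0.0025,0,0.014],0]]' | egrep 'tcp|ft|grasp'
python3 -m crank '[[[0,0,0],0],[[0,0,0],0],[[0,0,0],0],[[0,0,0],0],[[0,0,0],0]]' 0.085 | egrep 'tcp|ft|open|grasp'
python3 -m crank '[[[0,0,-0.02],0],[[0,0,-0.06],0],[[0,0,-0.1],0],[[0,0,-0.104],0],[[0,0,-0.104],0]]' | egrep 'tcp|ft|open|grasp|time'
```

```text
tcp_pos: [0.4768, -0.1565, 0.1603]
ft_force: [0.7, -0.5, -0.4]
tcp_pos: [0.5765, 0.0077, 0.16]
ft_force: [0.9, -0.3, -0.5]
tcp_pos: [0.5953, 0.0381, 0.1601]
ft_force: [-0.1, -0.3, -0.9]
tcp_pos: [0.5966, 0.0371, 0.069]
ft_force: [1.6, 0.7, 1.2]
tcp_pos: [0.601, 0.0386, 0.0575]
ft_force: [0.4, 0.6, -0.6]
grasp_force: 43.0
tcp_pos: [0.6013, 0.0388, 0.0579]
ft_force: [0.2, -0.0, 0.1]
opening: 0.0848
grasp_force: 0.0
time_s: 15.87
tcp_pos: [0.6031, 0.0389, 0.1652]
ft_force: [0.5, 0.3, 0.8]
opening: 0.0849
grasp_force: 0.0
```

```bash
python3 -m crank '[[[-0.02,-0.034,0],0],[[-0.04,-0.068,0],0],[[-0.06,-0.102,0],0],[[-0.08,-0.136,0],0],[[-0.1,-0.17,0],0]]' | egrep 'tcp|ft'
python3 -m crank '[[[-0.02,-0.034,0],0],[[-0.04,-0.068,0],0],[[-0.06,-0.102,0],0],[[-0.0744,-0.1297,0],0],[[-0.0744,-0.1297,0],0]]' | egrep 'tcp|ft'
python3 -m crank '[[[0,0,0.0],0],[[0,0,0.04],0],[[0,0,0.08],0],[[0,0,0.12],0],[[0,0,0.14],0]]' | egrep 'tcp|ft'
python3 -m crank '[[[0,0,0],0],[[0,0,0],0],[[0,0,0],0],[[0,0,0],0],[[0,0,0],0]]' 0.04 40| egrep 'tcp|ft|open|grasp'
python3 -m crank '[[[0,0,-0.041],0],[[0,0,-0.082],0],[[0,0,-0.123],0],[[0,0,-0.14],0],[[0,0,-0.14],0]]' | egrep 'tcp|ft|open|grasp'
python3 snap.py wrist D6; python3 snap.py scene E6
python3 - <<'E'
import cv2,numpy as np
D=cv2.imread('pics/D6.png');E=cv2.imread('pics/E6.png')[170:310,220:400]
cv2.imwrite('pics/z6.png',np.hstack([cv2.resize(D,(400,300)),cv2.resize(E,(386,300),interpolation=cv2.INTER_CUBIC)]))
E
```

```text
tcp_pos: [0.4829, 0.199, 0.1599]
ft_force: [0.4, 0.6, 0.3]
tcp_pos: [0.395, 0.3235, 0.1601]
ft_force: [0.9, 0.1, 0.1]
tcp_pos: [0.3967, 0.3169, 0.017]
ft_force: [-0.3, -0.3, -0.9]
tcp_pos: [0.3998, 0.3208, 0.0231]
ft_force: [-0.3, 0.1, -0.7]
opening: 0.0531
grasp_force: 41.9
tcp_pos: [0.4013, 0.3223, 0.1678]
ft_force: [0.7, 1.0, -0.8]
opening: 0.0527
grasp_force: 42.8
```

View pics/z6.png

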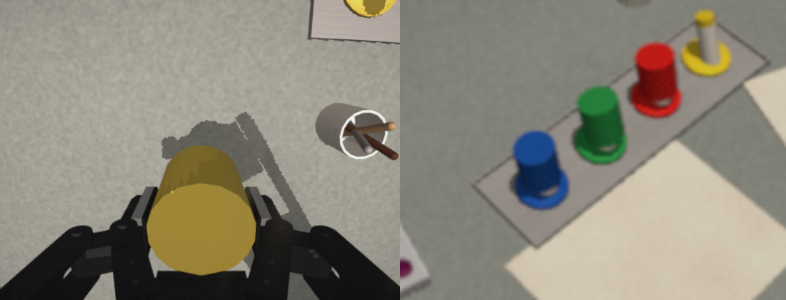

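Yellow is centred in the grip (top disc at about (200,230) in the left half); the blue, green and red cups hang leaning on their pegs.

```bash
python3 -m crank '[[[0.026,0.029,0],0],[[0.052,0.058,0],0],[[0.078,0.087,0],0],[[0.104,0.116,0],0],[[0.13,0.145,0],0]]' | egrep 'tcp|ft'
python3 -m crank '[[[0.026,0.029,0],0],[[0.0394,0.0447,0],0],[[0.0394,0.0447,0],0],[[0.0394,0.0447,0],0]]' | egrep 'tcp|ft'
python3 -m crank '[[[0,0,0],0],[[0,0,0.03],0],[[0.001,0,0.06],0],[[0.002,0,0.08],0],[[0.002,0,0.09],0]]' | egrep 'tcp|ft'
python3 -m crank '[[[0,0,0],0],[[0.001,0,0.005],0],[[0.002,0,0.01],0],[[0.0025,0,0.014],0],[[0.0025,0,0.014],0]]' | egrep 'tcp|ft|grasp'
python3 -m crank '[[[0,0,0],0],[[0,0,0],0],[[0,0,0],0],[[0,0,0],0],[[0,0,0],0]]' 0.085 | egrep 'tcp|ft|open|grasp'
python3 -m crank '[[[0,0,-0.03],0],[[0,0,-0.07],0],[[0,0,-0.11],0],[[0,0,-0.15],0],[[0,0,-0.18],0]]' | egrep 'tcp|ft|open|grasp|time'
python3 -m crank '[[[0,0.02,-0.03],0],[[-0.02,0.06,-0.06],0],[[-0.03,0.1,-0.06],0],[[-0.03,0.12,-0.06],0],[[-0.03,0.12,-0.06],0]]' | egrep 'tcp|time'
python3 snap.py wrist G; python3 snap.py scene H
python3 -m crank '[[[-0.03,0,0],0],[[-0.06,0,0],0],[[-0.09,0,0],0],[[-0.1,0,0],0],[[-0.1,0,0],0]]' | egrep 'tcp|time'
python3 snap.py wrist G2; python3 snap.py scene H2; python3 snap.py top I2
```

```text
tcp_pos: [0.5419, 0.1867, 0.1595]
ft_force: [-0.6, -0.3, 0.3]
tcp_pos: [0.5849, 0.1466, 0.1593]
ft_force: [-0.0, -0.2, -1.8]
tcp_pos: [0.5844, 0.1487, 0.0684]
ft_force: [-0.3, 0.6, -1.2]
tcp_pos: [0.5893, 0.1484, 0.0573]
ft_force: [-2.9, 1.1, -2.4]
grasp_force: 42.7
tcp_pos: [0.5906, 0.1481, 0.058]
ft_force: [-0.6, 0.2, 0.2]
opening: 0.0848
grasp_force: 0.0
time_s: 20.47
tcp_pos: [0.5909, 0.1483, 0.2416]
ft_force: [0.9, -0.3, 0.3]
opening: 0.0849
grasp_force: 0.0
time_s: 20.88
tcp_pos: [0.5716, 0.021, 0.2992]
time_s: 21.4
tcp_pos: [0.4704, 0.0171, 0.2979]
```

View pics/G.png

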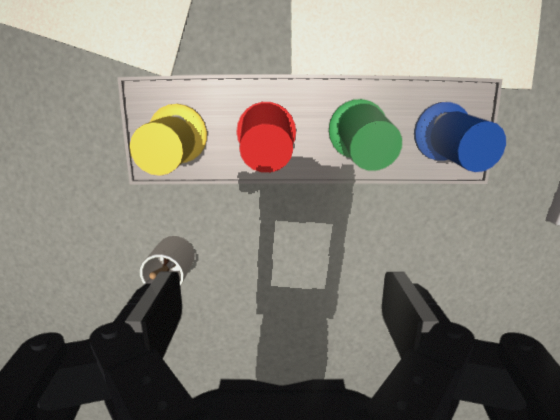

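```bash
python3 - <<'E'
import re
src=open('meas.py').read().split("cups=run")[0].replace("for n in 'ABCTS'","for n in ['G','H2','G2','I2']")
exec(src)
import numpy as np
S={'yellow':{'G':(158,149)},'red':{'G':(267,142)},'green':{'G':(376,146)},'blue':{'G':(480,145)}}
tip={'yellow':(.5783,.1493),'red':(.5906,.0384),'green':(.6046,-.0735),'blue':(.6134,-.1787)}
u=np.array([-.9954,-.0962])
for c in S:
    a=fill(F['G'],S[c]['G'],40); p=plane(F['G'],a[0],.087)
    seed=tuple(int(v) for v in np.round(proj(F['H2'],p))); seedg=tuple(int(v) for v in np.round(proj(F['G2'],p)))
    row=[]
    for n,s in (('H2',seed),('G2',seedg)):
        if 0<=s[0]<560 and 0<=s[1]<420:
            e=fill(F[n],s,40); x,r=tri([ray(F['G'],a[0]),ray(F[n],e[0])]); row.append((n,s,np.round(e[0],1).tolist(),np.round(e[1],1).tolist(),x.round(4).tolist(),r.round(4)))
    print(c,np.round(a[0],1),np.round(a[1],1)); [print('  ',r, 'lean-offset',round(float((np.array(r[4][:2])-tip[c])@u),4)) for r in row]
E
python3 - <<'E'
import cv2,numpy as np
a=cv2.imread('pics/H2.png')[155:275,255:395]; b=cv2.imread('pics/G2.png')
cv2.imwrite('pics/z7.png',np.vstack([cv2.resize(a,(560,480),interpolation=cv2.INTER_CUBIC),b[0:110]]))
E
```

```text
yellow [156.6 149.7] [49.5 54.9]
   ('H2', (363, 177), [364.8, 178.0], [12.0, 16.5], [0.5871, 0.1529, 0.0795], np.float64(0.0023)) lean-offset -0.0091
   ('G2', (154, 41), [166.1, 39.6], [63.7, 83.0], [0.5884, 0.1398, 0.0965], np.float64(0.0053)) lean-offset -0.0091
red [263.5 142.7] [50.8 66.1]
   ('H2', (340, 196), [339.6, 197.3], [11.4, 17.5], [0.6023, 0.0411, 0.0825], np.float64(0.0004)) lean-offset -0.0119
   ('G2', (270, 33), [271.7, 40.1], [59.4, 64.2], [0.6003, 0.0409, 0.0635], np.float64(0.0012)) lean-offset -0.0099
green [376.8 144.8] [48.  57.1]
   ('H2', (311, 217), [313.3, 229.8], [24.8, 37.1], [0.6166, -0.0786, 0.045], np.float64(0.0102)) lean-offset -0.0115
   ('G2', (392, 37), [389.8, 40.8], [53.4, 73.3], [0.6106, -0.0752, 0.0742], np.float64(0.0007)) lean-offset -0.0058
blue [482.5 147.2] [42.8 54.1]
   ('H2', (281, 239), [283.0, 240.3], [15.7, 18.8], [0.6236, -0.1822, 0.0856], np.float64(0.003)) lean-offset -0.0098
   ('G2', (504, 44), [504.1, 42.9], [47.7, 60.0], [0.6212, -0.1813, 0.0898], np.float64(0.0001)) lean-offset -0.0075
```

View pics/z7.png

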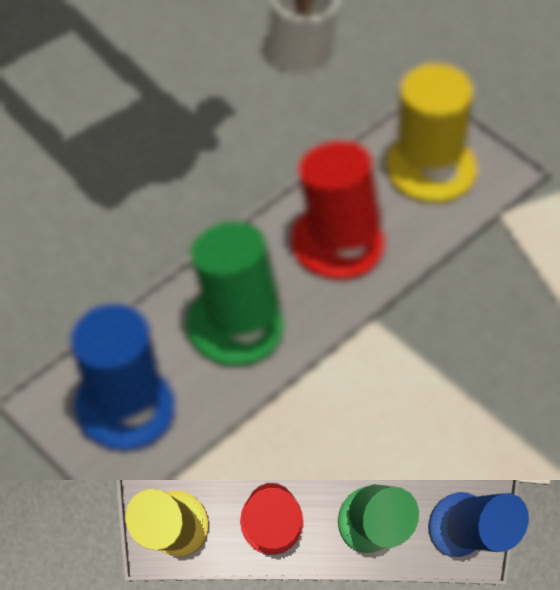

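```bash
python3 - <<'E'
from h import *
import pickle
F={n:pickle.load(open(f'pics/{n}.pkl','rb')) for n in ['G','H2','G2']}
P={'yellow':((157.5,148.5),(363.7,177.1),(154,40)),'red':((266,144),(338.4,196.1),(271.5,38)),'green':((376.5,146),(312.1,217.1),(390,37)),'blue':((480.5,145),(282.4,238.6),(504,42))}
tip={'yellow':(.5783,.1493,.083),'red':(.5906,.0384,.083),'green':(.6046,-.0735,.083),'blue':(.6134,-.1787,.083)}
X=np.array([.9954,.0962]);Y=np.array([.0962,-.9954])
for c,(a,b,d) in P.items():
    for nm,rs in (('G+H2',[('G',a),('H2',b)]),('G+G2',[('G',a),('G2',d)])):
        x,r=tri([ray(F[n],q) for n,q in rs]); e=x-tip[c]; print(c,nm,x.round(4),r.round(4),'rel X,Y,z mm',(1e3*np.array([e[:2]@X,e[:2]@Y,e[2]])).round(1))
E
python3 - <<'E'
import cv2,numpy as np
b=cv2.imread('pics/G.png')[90:190,115:515]
cv2.imwrite('pics/z8.png',cv2.resize(b,None,fx=2,fy=2,interpolation=cv2.INTER_CUBIC))
E
```

```text
yellow G+H2 [0.5887 0.1476 0.0884] 0.0005 rel X,Y,z mm [10.2  2.7  5.4]
yellow G+G2 [0.588  0.1485 0.0863] 0.0006 rel X,Y,z mm [9.5 1.7 3.3]
red G+H2 [0.6013 0.0378 0.0889] 0.0013 rel X,Y,z mm [10.6  1.7  5.9]
red G+G2 [0.6005 0.0393 0.0749] 0.0003 rel X,Y,z mm [10.   0.1 -8.1]
green G+H2 [ 0.6118 -0.0714  0.087 ] 0.0014 rel X,Y,z mm [ 7.4 -1.4  4. ]
green G+G2 [ 0.611  -0.0704  0.0907] 0.0007 rel X,Y,z mm [ 6.7 -2.5  7.7]
blue G+H2 [ 0.6228 -0.1802  0.0877] 0.0003 rel X,Y,z mm [9.2 2.4 4.7]
blue G+G2 [ 0.6229 -0.1825  0.0853] 0.0009 rel X,Y,z mm [9.1 4.7 2.3]
```

View pics/z8.png

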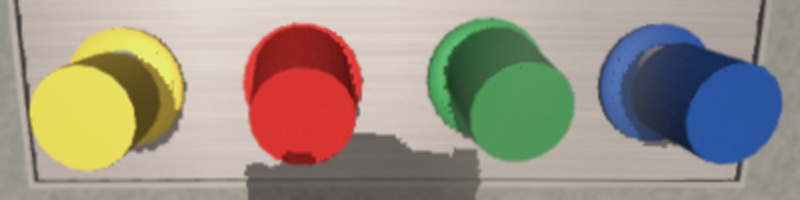

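```bash
python3 -c "
from rig import robot
print(robot.finish_job())"
```

```text
the job is handed in; nothing more can be done
None
```

All four cups hang on the pegs of their own colour, and the job is handed in at about 22 s: each cup's origin measured roughly 7–11 mm from its peg-top centre (limit 14 mm, margin about 3 mm), and the brush cup and mould were not touched, but no verdict came back.

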